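Ready the plate scanner for a green scan

TASK

Get the plate scanner ready for a green scan: the white well plate lies askew on its glass, so push the plate's free front left corner and turn it in place about the close pegs at its back right corner until it sits fully home against all three pegs, without lifting it or letting that corner stray from its pegs. Also turn the filter wheel by its knob until the green filter sits centred in the round window (either job may come first). Leave the things around the scanner alone.

Things in the scene. Friction and masses are not known exactly. Their poses are not given: they have to be found in the camera images.
- scanner: low white bench instrument, 190 mm deep (its x), 270 mm wide (its y), fixed; origin at the centre of its underside, x to its back, y to its left, z up. Flat deck at z = 45 mm: dark glass bed on the left, filter wheel on the right. White hair lines on the glass mark the front and left edges of a squared plate
- corner_seat (a point): point on the deck, at (68, -11, 45) mm in the scanner's frame, where the plate's back right corner lies when home; axes as the scanner's. Two steel pegs stand about it, 8 mm in diameter, 10 mm high: centres at (72, -1) mm for the plate's back edge and (58, -15) mm for its right edge, in the scanner's frame
- far_peg (a point): foot of the third steel peg (8 mm in diameter, 10 mm high), on the deck at (72, 110, 45) mm in the scanner's frame; the left end of the plate's back edge comes to rest against it
- well_plate: loose white 96-well plate on the glass, 85.5 mm (its x) by 128 mm (its y) by 14.6 mm high, corner radius 4 mm, 70 to 140 g. Origin at its back right lower corner (as if sharp); it reaches 85.5 mm to its -x (front) and 128 mm to its +y (left). Starts turned anticlockwise from above by 10 to 22 degrees, that corner within 7 mm of its seat; slides with friction, no click. Home: axes as the scanner's
- push_corner (a point): the plate's front left corner (as if sharp), at (-85.5, 128, 7.5) mm in the plate's frame, to be pushed
- filter_wheel (a joint): filter wheel angle, rad, growing anticlockwise from above; 0: green centred in the window; starts at +0.85 to +2.2, so turn it clockwise; stops at +-2.7. Dark disc, 84 mm in diameter, just above the deck; five round 16 mm filters on a circle of 30 mm radius, clockwise from above: green, red, amber, white, blue. Stays where left (about 0.05 N m of friction)
- knob (a point): on the wheel's axis at (20, -88, 78.5) mm in the scanner's frame, 5 mm below the top of the black round fluted knob fixed to the wheel (33 mm in diameter, 58 to 83.5 mm above the table, thinner neck below). Grip it from above at any yaw and turn it
- window (a point): centre of the round window (20 mm) in the black gate that bridges the front of the wheel, at (-10, -88, 54.5) mm in the scanner's frame; the gate's top is 54.5 mm above the table
- beaker: small clear beaker, 47 mm wide, 58 mm high, origin under its centre; leave alone
- reagent_b: small brown bottle, 40 mm wide, 84 mm high, origin under its centre; leave alone

How it is judged (in metres and radians):
At the end, for the whole second after the job is handed in: the green filter is centred in the window within 0.13 rad (4 mm); the plate lies flat on the glass, at rest, square to the scanner within 2 degrees, with its back right corner within 4 mm of its seat at the close pegs (value of joint filter_wheel between -0.13 and 0.13 rad and angle between the y axis of well_plate and the y axis of scanner, either way round below 0.035 rad and distance between well_plate and corner_seat below 0.004 m and angle between well_plate's own z axis and vertical below 0.05 rad and linear speed of well_plate below 0.01 m/s); the robot touches nothing.
It fails at once if the plate is lifted or tipped (z of well_plate in the frame of scanner above 0.057 m or angle between well_plate's own z axis and vertical above 0.15 rad).
It fails at once if the plate's back right corner leaves its pegs (25 mm off its seat) (horizontal distance between well_plate and corner_seat above 0.025 m).
It fails at once if the beaker or the small brown bottle is moved by over 3 cm (distance of any of beaker, reagent_b from where it was at the start of the episode above 0.03 m).
It also fails if it takes over 56 s, if anything falls off the work surface, if the arm or the gripper's body presses on something with over 40 N, if the wrist force passes 120 N, or if a joint passes its speed limit or range.

ROBOT

A 7-joint arm with a two-finger parallel gripper is mounted at the origin on a cart in front of the work surface, level with it; the furniture and walls round the work are solid. World frame = base frame: x ahead of the robot, y to its left, z up, the work surface at z = 0. Lengths are in m, angles in degrees, forces in N, time in s.
With the tool pointing down it reaches from about 0.35 to 0.9 m from the base axis. Payload 7.2 kg.
Tool frame: the origin (TCP) lies on the centre line of the jaws, within the pads' length; the fingertips stand 17 mm ahead of it and the grasp point (between the pads) lies 2 mm behind it; z points along the fingers, y is the line along which they close (so a half turn about z gives the same grasp; the last joint's range is limited). The gripper opens to 85 mm and grips with 20 to 120 N. Pads are 22 mm wide; open, the fingers measure 114 mm over their backs; the gripper's body (76 mm by 85 mm) begins 54 mm behind the grasp point. The pads swing forward as they close: fully open they stand 13 mm farther back than shut.
Start: joints at [68.514, 23.554, -0.728, 91.456, 0.321, 64.991, -4.71], TCP at [0.189, -0.596, 0.211] pointing down, gripper open.
Joint ranges: [-169.25, 169.25], [-16.82, 113.86], [-84.01, 82.57], [7.8, 145.47], [-59.2, 239.2], [7.22, 106.19], [-163.78, 163.78]. Speed limits (degrees/s): [136.94, 136.94, 172.46, 172.46, 180, 180, 180].

INTERFACE

Orientations are given as [roll, pitch, yaw] about the fixed x, y, z axes, in that order (R = Rz(yaw) Ry(pitch) Rx(roll)).
In Python, from station import get_state, eyes, order gives the robot as it stands. The module is installed in compiled form; this text tells all that it offers.
- The arm moves only by the tool jog_arm, never from a script. Its argument "steps" is one flat list of numbers, 4 for each row, row after row: the shift along the tool's x, y, z in mm, then the turn about the tool's z in rad. In form: [tx, ty, tz, turn, tx, ty, tz, turn, ...]. A call has 1 to 20 rows; each row is the pose to reach, as a shift and turn from the pose commanded when the call began, along the tool's axes at that moment; what a row does not reach only later rows make up. A row lasts 1/8 s, in which the tool goes at most 62.5 mm and 10.7 degrees, less where a joint would pass 70% of its speed; a pose out of reach is approached as far as the arm can. A call with a gripper value outside its range is refused whole. "hand" is the gripper's target within -1 to 1 (fully open at 1, half-way at 0, shut at -1), set as the call begins (left out, the last holds). The fingers move at their own pace and stop on an object; "force" is the grip in N (left out, the last holds). Time passes only in rows, so rows that repeat a pose let the fingers close. It gives the time, the measured TCP pose, the force, the opening and the grip force at its end, in the units of the state.
- get_state(): the state, without advancing time (a new reading comes with each control period).
- eyes.get_image(name): name is "scene" or "top" or "wrist"; returns the picture (384x512x3 uint8, red, green, blue); there is no depth.
- eyes.camera_params(name): a dict with "intrinsics" (3x3 intrinsics, pixels), "world_from_camera" (4x4, takes a point from camera to world coordinates); the wrist camera has in their place "mount" (4x4, takes a point from camera to tool coordinates, whose origin is the TCP and whose axes are the flange's). Camera axes: x right, y up, looking along -z (the intrinsics and any distortion apply to the point x, -y, -z); pixel columns grow to the right and rows downward; lengths in m; the calibration is good to about 2 mm. A picture is of the moment at which its call begins: read the wrist's pose just before it. camera_params takes no time and is no camera call.
- order.sign_off(): hands the job in; it is judged then, once.
Trained networks look in the newest picture that a camera, given by its name, has taken for a name from the list of things; names that differ only in an ending like _2 or _b are one class to them, and where a whole thing is asked for, a point or a joint stands for the part that bears it (a point fixed in the world has none). Each returns a list of dicts, best first, with "confidence" (0 to 1); they miss things now and then, are a little off and sometimes report something else, mostly with a low value. They report only what shows in the picture. A call takes as long as a camera call.
- eyes.search_frame(label, camera): "rect" ([left, top, right, bottom] as shares, 0 to 1, of the picture: columns of its width, rows of its height, round what is visible of it).
- eyes.trace(label, camera): "region" (384x512 bool, what is visible of it) and "rect" ([left, top, right, bottom] as shares, 0 to 1, of the picture: columns of its width, rows of its height, round what is visible of it).
The state is a dict: "t": time; "q": joint angles; "qd": joint speeds; "effort": joint torques, N m; "tcp_pos": TCP position; "orientation": TCP orientation; "wrist_force": force on the tool from outside, world axes, zero at the start; "wrist_torque": the same for the moment, N m; "gripper_width": opening from 0.0 (shut) to 1.0 (fully open); "gripper_force": force on a finger pad.
Only numpy, scipy, OpenCV 4.12 (cv2) and the standard library are available. Lean on these libraries where they do the work, as an engineer would, in place of code of your own. Each camera call takes 0.05 s, during which the arm holds its last target. There are 200 camera calls.

## Working session

There is one attempt and no reset: what is moved stays moved. The work goes in short steps, Python scripts to look and compute and a tool call to move; the robot and the scene stay as the last step left them, time stands still between calls to the robot, and variables do not carry over. Pictures are saved under pics/ and viewed, at most 10 in all, crops included, and the job is handed in when it is done.

Besides the shell and the picture viewer there is one more tool, called by a JSON object that holds its "method" and its "body", one argument or row to a line. jog_arm: Moves the arm, as the interface text tells. Its arguments: {"type":"object","properties":{"steps":{"type":"array"},"hand":{"type":"number"},"force":{"type":"number"}},"required":["steps"]}

```bash
mkdir -p pics
python3 - <<'E'
from station import get_state, eyes
import cv2,numpy as np
s=get_state();print({k:np.round(s[k],3) for k in ('t','tcp_pos','orientation','gripper_width')})
a=eyes.get_image('top');b=eyes.get_image('scene')
cv2.imwrite('pics/a.png',cv2.resize(a[:,:,::-1],(800,600),interpolation=cv2.INTER_CUBIC))
cv2.imwrite('pics/b.png',cv2.resize(b[:,:,::-1],(800,600)))
np.save('top.npy',a)
np.set_printoptions(precision=4,suppress=True)
for c in('top','scene','wrist'):print(c,eyes.camera_params(c))
for n in('scanner','well_plate','filter_wheel','knob','beaker','reagent_b'):
  for d in eyes.trace(n,'top')[:2]:
    print(n,d['confidence'],np.round(np.array(d['rect'])*[512,384,512,384],1))
    c=max(cv2.findContours(d['region'].astype('uint8'),0,1)[0],key=cv2.contourArea)
    print(cv2.minAreaRect(c))
E
```

```text
{'t': np.float64(0.0), 'tcp_pos': array([ 0.189, -0.595,  0.21 ]), 'orientation': array([-1.79905e+02,  8.00000e-03,  1.75780e+01]), 'gripper_width': np.float64(0.996)}
top {'intrinsics': array([[373.3566,   0.    , 255.4984],
       [  0.    , 373.3566, 186.6793],
       [  0.    ,   0.    ,   1.    ]]), 'world_from_camera': array([[-0.01  ,  0.9958, -0.0905,  0.4637],
       [-0.9999, -0.0098,  0.003 , -0.0517],
       [ 0.0021,  0.0905,  0.9959,  0.9951],
       [ 0.    ,  0.    ,  0.    ,  1.    ]])}
scene {'intrinsics': array([[404.9026,   0.    , 257.8055],
       [  0.    , 404.9026, 194.1501],
       [  0.    ,   0.    ,   1.    ]]), 'world_from_camera': array([[ 0.6045,  0.3788, -0.7008, -0.0835],
       [-0.7965,  0.2984, -0.5258, -0.5281],
       [ 0.0099,  0.8761,  0.4821,  0.5431],
       [ 0.    ,  0.    ,  0.    ,  1.    ]])}
wrist {'intrinsics': array([[343.7065,   0.    , 262.3619],
       [  0.    , 343.7065, 199.9115],
       [  0.    ,   0.    ,   1.    ]]), 'mount': array([[ 0.    ,  0.9604,  0.2788,  0.0711],
       [ 1.    , -0.0002,  0.0006, -0.0005],
       [
[... 380 characters left out ...]
 0.29 [248.8 139.4 377.5 253.6]
((310.49212646484375, 193.45840454101562), (106.44731903076172, 74.58427429199219), 26.13100242614746)
filter_wheel 0.94 [328.  184.1 362.6 219.3]
((346.0115051269531, 199.97377014160156), (33.09618377685547, 29.603330612182617), 23.629377365112305)
knob 0.84 [251.1 139.7 374.7 249.7]
((310.6473388671875, 194.37255859375), (107.24640655517578, 75.56938171386719), 26.211376190185547)
beaker 0.8 [188.1 216.3 209.7 231. ]
((198.0, 223.5), (17.0, 20.0), 90.0)
reagent_b 0.5 [151.1 224.4 174.7 237.8]
((163.0, 229.0), (14.0, 20.0), 90.0)
reagent_b 0.19 [188.9 216.1 208.9 233.7]
((197.75001525878906, 223.25001525878906), (19.798988342285156, 19.091880798339844), 45.0)
```

View pics/a.png

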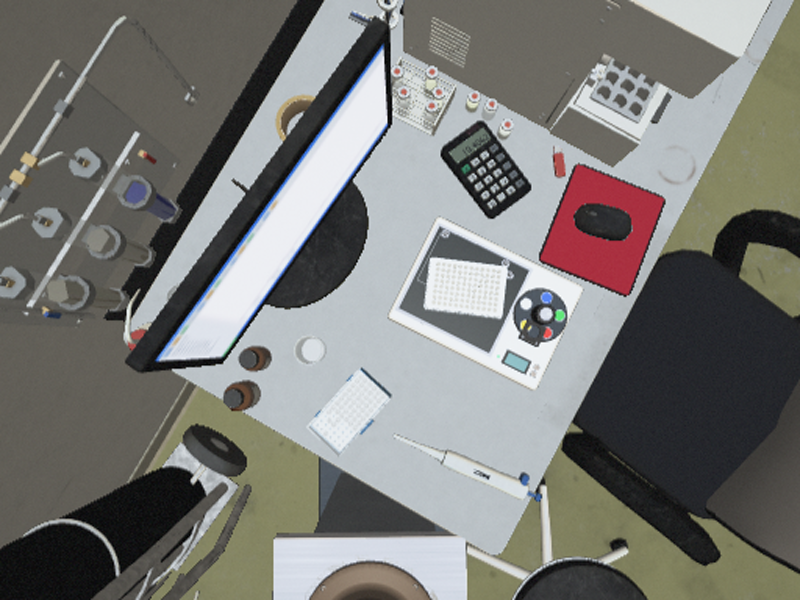

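View pics/b.png

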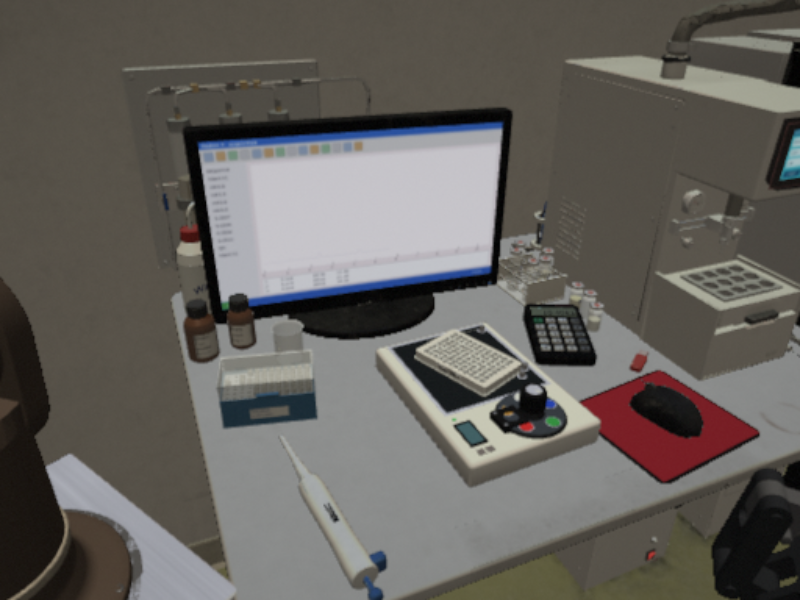

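```bash
cat > h.py <<'E'
import numpy as np,cv2
from station import get_state,eyes
from scipy.spatial.transform import Rotation as R
np.set_printoptions(precision=4,suppress=True)
def cam(name,s=None):
    p=eyes.camera_params(name);K=p['intrinsics']
    if name!='wrist':return K,p['world_from_camera']
    T=np.eye(4);T[:3,:3]=R.from_euler('xyz',s['orientation'],degrees=True).as_matrix();T[:3,3]=s['tcp_pos']
    return K,T@p['mount']
def ray(px,z,c):
    K,T=c;d=np.c_[np.atleast_2d(px),np.ones(len(np.atleast_2d(px)))]@np.linalg.inv(K).T*[1,-1,-1]@T[:3,:3].T
    return (T[:3,3]+d*((z-T[2,3])/d[:,2])[:,None])[:,:2]
def proj(P,c):
    K,T=c;q=(np.atleast_2d(P)-T[:3,3])@T[:3,:3]*[1,-1,-1]@K.T
    return q[:,:2]/q[:,2:]
def scn(pts,S): # scanner xyz -> world
    pts=np.atleast_2d(np.array(pts,float));c,s=np.cos(S[2]),np.sin(S[2])
    return np.c_[pts[:,:2]@np.array([[c,s],[-s,c]])+S[:2],pts[:,2]]
def inv(xy,S):
    c,s=np.cos(S[2]),np.sin(S[2]);return (np.atleast_2d(xy)-S[:2])@np.array([[c,-s],[s,c]])
E
python3 - <<'E'
from h import *
c=cam('top')
pc=np.array([[440,218],[582,290],[533,388],[389,316]])*.64   # BL BR FR FL
w=ray(pc,.045,c);m=w.mean(0);v=(w[0]-w[1])+(w[3]-w[2]);yaw=np.arctan2(-v[0],v[1])
S=np.r_[m,yaw];print('S',m,np.degrees(yaw),inv(w,S));np.save('S.npy',S)
print('green',inv(ray(np.array([560,316])*.64,.05,c),S),'plate',inv(ray(np.array([[430,258],[508,270],[503,320],[424,308]])*.64,.06,c),S))
print(scn([[20,-88,0],[68,-11,0],[-17,117,0]]/np.array(1000.),S))
E
```

```text
S [ 0.531  -0.1958] -27.500369511268566 [[ 0.0914  0.1293]
 [ 0.0897 -0.1314]
 [-0.0897 -0.1288]
 [-0.0914  0.1309]]
green [[ 0.034  -0.1165]] plate [[ 0.0218  0.1138]
 [ 0.0614 -0.0073]
 [-0.0149 -0.0355]
 [-0.055   0.0861]]
[[ 0.5081 -0.2831  0.    ]
 [ 0.5862 -0.237   0.    ]
 [ 0.5699 -0.0842  0.    ]]
```

{"method": "jog_arm", "body": {
  "steps": [40,-20,-40,-0.18,80,-40,-40,-0.36,120,-60,-40,-0.54,160,-80,-40,-0.72,200,-100,-40,-0.9,240,-120,-40,-1.08,280,-140,-40,-1.26,320,-160,-40,-1.44,360,-180,-40,-1.6,398,-201,-40,-1.77,398,-201,-40,-1.77,398,-201,-40,-1.77,398,-201,-40,-1.77],
  "hand": 1
}}

```text
t: 2.02
tcp_pos: [0.5065, -0.2854, 0.2512]
orientation: [-180.0, 0.0, 118.8]
wrist_force: [-0.9, -0.2, 0.8]
gripper_width: 0.997
gripper_force: 0.0
```

Run:
```python
from h import *
s=get_state();im=eyes.get_image('wrist');np.save('w1.npy',im);print(s['t'],s['tcp_pos'],s['orientation'],s['q'])
np.savez('w1s.npz',**{k:np.array(s[k]) for k in('tcp_pos','orientation')})
cv2.imwrite('pics/c.png',cv2.resize(im[:,:,::-1],(800,600),interpolation=cv2.INTER_CUBIC))
```

```text
2.025 [ 0.5065 -0.2854  0.2512] [-179.9551    0.0141  118.8203] [ 46.6465  20.1776 -28.945   93.1947  10.3251  69.3095  44.3461]
```

View pics/c.png

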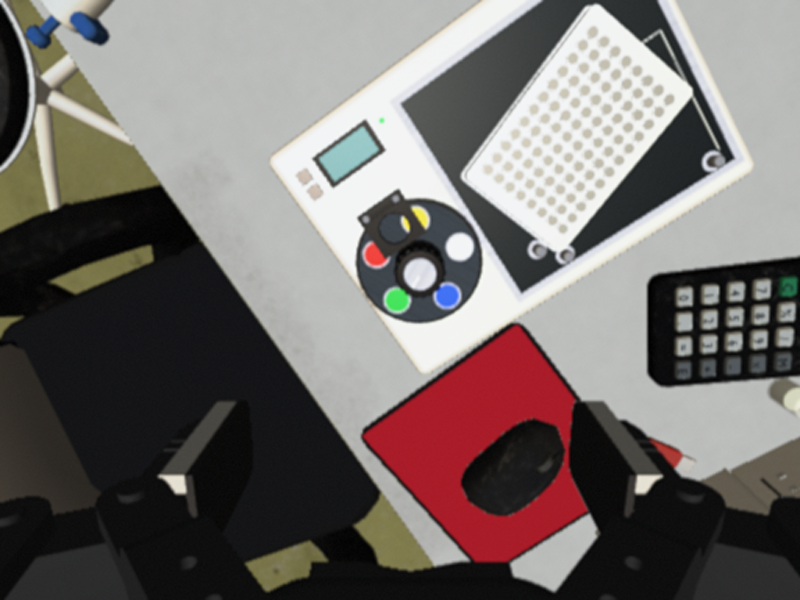

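Run:
```python
from h import *
from scipy.optimize import least_squares
s=dict(np.load('w1s.npz'));c=cam('wrist',s);k=.64
obs=np.array([[272,160],[425,373],[750,165],[422,273],[419,261]])*k
P=np.array([[-95,-135,45],[95,-135,45],[95,135,45],[20,-88,83.5],[20,-88,48]])/1e3
f=lambda S:(proj(scn(P,S),c)-obs).ravel()
S=least_squares(f,np.load('S.npy'),loss='soft_l1').x;np.save('S.npy',S)
print('S',S,np.degrees(S[2]),f(S).reshape(-1,2)/k)
print('pegs px',proj(scn(np.array([[72,-1,55],[58,-15,55],[72,110,55],[-10,-88,54.5]])/1e3,S),c)/k)
g=inv(ray(np.array([[397,300]])*k,.049,c),S)[0]*1e3-[20,-88]
print('green',g,np.hypot(*g),'ang',np.arctan2(-g[1],-g[0]))
pl=inv(ray(np.array([[463,180],[562,251],[691,94],[597,4]])*k,.0596,c),S)*1e3
print('plate FR BR BL FL',pl)
# edge-based: minAreaRect of the trace
im=eyes.get_image('wrist')
for d in eyes.trace('well_plate','wrist')[:1]:
  q=max(cv2.findContours(d['region'].astype('uint8'),0,1)[0],key=cv2.contourArea)[:,0]
  w=inv(ray(q,.0596,c),S)*1e3;print(d['confidence'],cv2.minAreaRect(w.astype('f4')),cv2.boxPoints(cv2.minAreaRect(w.astype('f4'))))
print('knob world',scn([[.02,-.088,.0785]],S))
```

```text
S [ 0.5339 -0.1927 -0.4656] -26.677194522267282 [[-8.9222 -1.0409]
 [-0.3446  6.1182]
 [13.5189 -0.2946]
 [-0.6936 -0.3967]
 [ 1.3007  0.922 ]]
pegs px [[570.9539 254.4759]
 [542.3676 249.1435]
 [722.1693 157.1558]
 [395.0847 227.0261]]
green [ 12.9536 -28.559 ] 31.35937878638536 ang 1.9966183514602585
plate FR BR BL FL [[-10.3827 -34.6162]
 [ 65.1597  -5.4161]
 [ 25.7189 108.2596]
 [-50.1271  84.7795]]
0.96 ((5.170172691345215, 37.994956970214844), (86.04227447509766, 127.3536376953125), 18.776142120361328) [[-56.0573  84.4358]
 [-15.0658 -36.1405]
 [ 66.3976  -8.4459]
 [ 25.4061 112.1304]]
knob world [[ 0.5122 -0.2804  0.0785]]
```

{"method": "jog_arm", "body": {
  "steps": [2,7.6,40,0,2,7.6,80,0,2,7.6,120,0,2,7.6,150,0,2,7.6,165,0,2,7.6,174,0,2,7.6,174,0,2,7.6,174,0]
}}

```text
t: 3.18
tcp_pos: [0.5138, -0.2789, 0.0784]
orientation: [179.9, 0.1, 119.0]
wrist_force: [-0.4, -0.2, 0.2]
gripper_width: 1.0
gripper_force: 0.0
```

{"method": "jog_arm", "body": {
  "steps": [0,0,0,0,0,0,0,0,0,0,0,0,0,0,0,0,0,0,0,0,0,0,0,0,0,0,0,0,0,0,0,0],
  "hand": -1,
  "force": 30
}}

```text
t: 4.18
tcp_pos: [0.5131, -0.2786, 0.0773]
orientation: [-180.0, -0.0, 119.0]
wrist_force: [-0.4, 0.0, 0.6]
gripper_width: -0.0
gripper_force: 0.0
```

Run:
```python
from h import *
s=get_state();im=eyes.get_image('wrist');print(s['gripper_width'],s['tcp_pos'])
cv2.imwrite('pics/d.png',cv2.resize(im[:,:,::-1],(800,600),interpolation=cv2.INTER_CUBIC))
```

```text
-0.00027404207941666525 [ 0.5131 -0.2786  0.0773]
```

View pics/d.png

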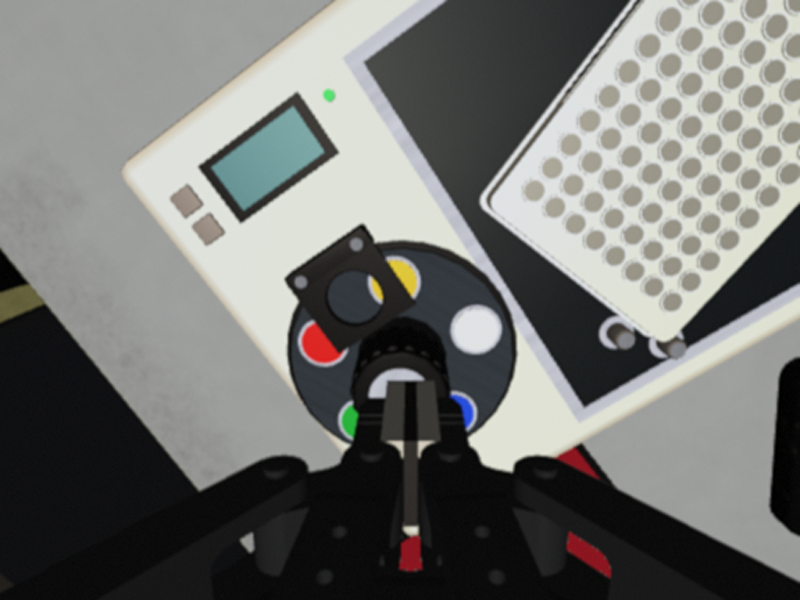

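Run:
```python
from h import *
s=get_state();w=eyes.get_image('wrist');b=eyes.get_image('scene')
np.save('w2.npy',w);np.savez('w2s.npz',**{k:np.array(s[k]) for k in('tcp_pos','orientation')})
S=np.load('S.npy');c=cam('scene');p=proj(scn([[.02,-.088,.0785]],S),c)[0].astype(int);t=proj(s['tcp_pos'],c)[0]
print(p,t,'tip',proj(s['tcp_pos']-[0,0,.017],c)[0])
A=cv2.resize(w[200:350,180:345],(400,364),interpolation=cv2.INTER_CUBIC)
x0,y0=p[0]-60,p[1]-65;print(x0,y0)
B=cv2.resize(b[y0:y0+109,x0:x0+120],(400,364),interpolation=cv2.INTER_CUBIC)
cv2.imwrite('pics/e.png',np.hstack([A,B])[:,:,::-1])
```

```text
[340 250] [340.1398 250.4465] tip [339.1899 257.5674]
280 185
```

View pics/e.png

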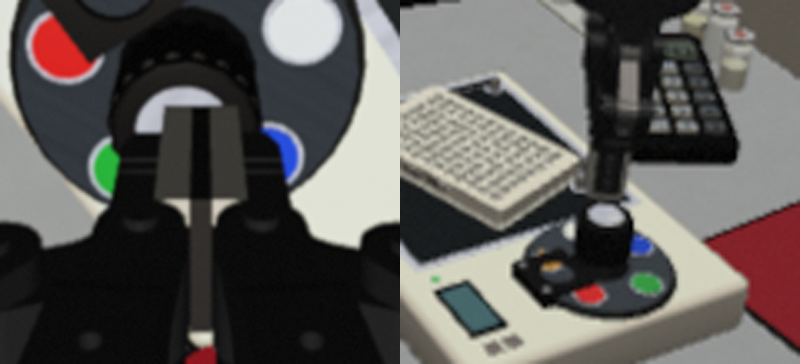

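{"method": "jog_arm", "body": {
  "steps": [0,0,0,0,0,0,0,0,0,0,0,0,0,0,0,0,0,0,0,0,0,0,0,0,0,0,10,0,0,0,20,0,0,0,29,0,0,0,29,0,0,0,29,0],
  "hand": 1
}}

```text
t: 5.7
tcp_pos: [0.5133, -0.2786, 0.0483]
orientation: [180.0, -0.0, 119.0]
wrist_force: [-0.5, 0.3, 0.1]
gripper_width: 1.002
gripper_force: 0.0
```

{"method": "jog_arm", "body": {
  "steps": [0,0,0,0,0,0,0,0,0,0,0,0,0,0,0,0,0,0,0,0,0,0,0,0,0,0,0,0,0,0,0,0],
  "hand": -1,
  "force": 30
}}

```text
t: 6.7
tcp_pos: [0.5104, -0.2803, 0.0486]
orientation: [-179.7, -0.0, 118.9]
wrist_force: [-8.0, -1.7, 7.2]
gripper_width: 0.369
gripper_force: 29.2
```

{"method": "jog_arm", "body": {
  "steps": [0,-3,0,0,0,-3,0,0.15,0,-3,0,0.3,0,-3,0,0.45,0,-3,0,0.6,0,-3,0,0.75,0,-3,0,0.9,0,-3,0,1.05,0,-3,0,1.2,0,-3,0,1.35,0,-3,0,1.5,0,-3,0,1.65,0,-3,0,1.8,0,-3,0,1.9,0,-3,0,2.0,0,-3,0,2.0,0,-3,0,2.0,0,-3,0,2.0]
}}

```text
t: 8.95
tcp_pos: [0.514, -0.2822, 0.0488]
orientation: [179.7, -0.4, 4.4]
wrist_force: [8.8, -6.9, -7.9]
gripper_width: 0.371
gripper_force: 30.6
```

Run:
```python
from h import *
s=get_state();w=eyes.get_image('wrist');np.save('w3.npy',w);np.savez('w3s.npz',**{k:np.array(s[k]) for k in('tcp_pos','orientation')})
cv2.imwrite('pics/f.png',cv2.resize(w[:,:,::-1],(800,600),interpolation=cv2.INTER_CUBIC))
```

```text
(no output)
```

View pics/f.png

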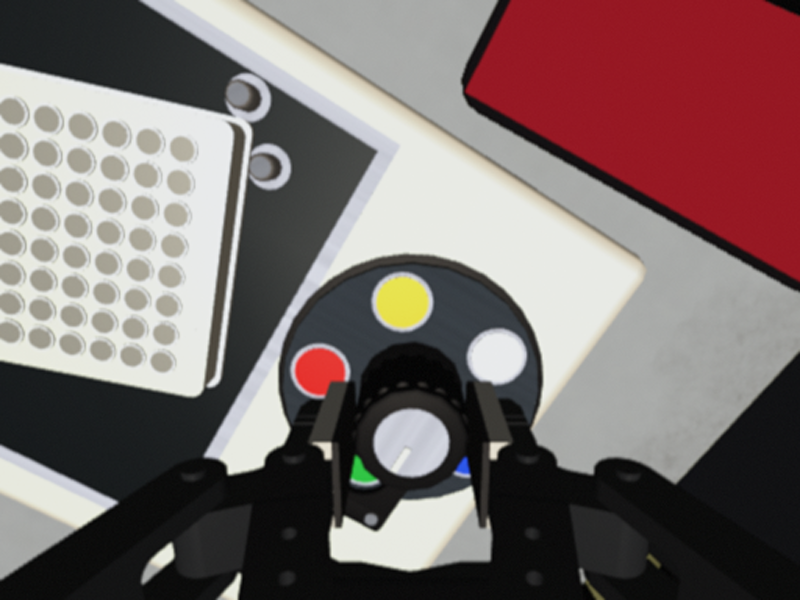

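```bash
cat > fit.py <<'E'
from h import *
from scipy.optimize import least_squares
k=.64
s1=dict(np.load('w1s.npz'));c1=cam('wrist',s1);s3=dict(np.load('w3s.npz'));c3=cam('wrist',s3)
A=[(c1,[422,273],[20,-88,83.5]),(c1,[538,250],[58,-15,45]),(c1,[566,255],[72,-1,45]),(c1,[714,161],[72,110,45]),
(c3,[411,442],[20,-88,83.5]),(c3,[268,167],[58,-15,45]),(c3,[248,97],[72,-1,45])]
f=lambda S:np.concatenate([(proj(scn(np.array(P)/1e3,S),c)[0]-np.array(o)*k)/k for c,o,P in A])
S=least_squares(f,np.load('S.npy'),loss='soft_l1').x
E
python3 - <<'E'
from fit import *
print(S,np.degrees(S[2]),f(S).reshape(-1,2));np.save('S.npy',S)
q=np.array([[320,370],[402,301],[497,355]])*k
g=inv(ray(q,.049,c3),S)*1e3-[20,-88];print(g,np.hypot(*g.T))
# fit centre+angle
off=np.radians([-72,-144,-216])
h=lambda p:(np.c_[p[0]-30*np.cos(p[2]+off),p[1]-30*np.sin(p[2]+off)]-g).ravel()
r=least_squares(h,[0,0,0]);print('wheel',r.x,h(r.x))
print(proj(scn(np.array([[58,-15,55],[72,-1,55]])/1e3,S),c3)/k)
E
```

```text
[ 0.534  -0.1946 -0.4749] -27.210443642465314 [[-1.022   0.6277]
 [ 0.6686 -1.2508]
 [ 0.4258 -0.8001]
 [-0.117  -0.0201]
 [ 0.1024  1.8279]
 [ 0.5283 -0.9722]
 [-0.2228 -0.3005]]
[[ -9.2552  28.608 ]
 [ 24.2511  18.0277]
 [ 24.9124 -17.2537]] [30.0679 30.2177 30.3038]
wheel [0.334  0.1186 0.0127] [-0.0416 -0.0773  0.1284  0.0301 -0.0868  0.0472]
[[259.6143 166.4034]
 [237.1625  92.4889]]
```

{"method": "jog_arm", "body": {
  "steps": [0,0,0,0,0,0,0,0,0,0,0,0,0,0,-10,0,0,0,-40,0,0,0,-80,0,0,0,-100,0,0,0,-100,0],
  "hand": 0.05
}}

```text
t: 10.0
tcp_pos: [0.5116, -0.2806, 0.1507]
orientation: [179.9, -0.2, 4.4]
wrist_force: [0.2, 0.8, 0.7]
gripper_width: 0.523
gripper_force: 0.0
```

Run:
```python
from h import *
S=np.load('S.npy');s1=dict(np.load('w1s.npz'));c=cam('wrist',s1)
w=inv(ray(np.array([[463,180],[562,251],[691,94],[597,4]])*.64,.0596,c),S)*1e3;print(w)
s=get_state();print(s['tcp_pos'],s['orientation'])
p=inv([s['tcp_pos'][:2]],S)[0];print('scanner pos mm',p*1e3)
y=np.radians(s['orientation'][2]);Rt=np.array([[np.cos(y),np.sin(y)],[np.sin(y),-np.cos(y)]])
t=scn([[-.082,.070,0]],S)[0,:2]-s['tcp_pos'][:2];print('tool shift',Rt@t*1e3,'turn',y-S[2])
```

```text
[[-11.3086 -34.3814]
 [ 63.9604  -4.4788]
 [ 23.4399 108.7691]
 [-52.1582  84.5871]]
[ 0.5116 -0.2806  0.1507] [179.8883  -0.2123   4.3972]
scanner pos mm [ 19.4048 -86.7441]
tool shift [  -4.2126 -186.6384] turn 0.5516575127835119
```

{"method": "jog_arm", "body": {
  "steps": [0,-40,0,0.1,-1,-80,0,0.25,-2,-120,0,0.4,-4,-160,0,0.55,-4,-187,0,0.55,-4,-187,20,0.55,-4,-187,50,0.55,-4,-187,80,0.55,-4,-187,100,0.55,-4,-187,105,0.55,-4,-187,105,0.55],
  "hand": -1
}}

```text
t: 11.38
tcp_pos: [0.4919, -0.0939, 0.0431]
orientation: [180.0, 0.0, -27.1]
wrist_force: [-0.6, 0.5, 0.1]
gripper_width: -0.002
gripper_force: 0.0
```

Run:
```python
from h import *
S=np.load('S.npy')
s=get_state();w=eyes.get_image('wrist');b=eyes.get_image('scene');print(s['tcp_pos'],s['orientation'],inv([s['tcp_pos'][:2]],S)*1e3,s['wrist_force'],s['gripper_width'])
c=cam('scene');p=proj(s['tcp_pos'],c)[0];print(p);x0,y0=int(p[0])-60,int(p[1])-90
A=cv2.resize(w,(448,336));B=cv2.resize(b[y0:y0+120,x0:x0+125],(350,336),interpolation=cv2.INTER_CUBIC);print(x0,y0)
cv2.imwrite('pics/g.png',np.hstack([A,B])[:,:,::-1])
```

```text
[ 0.4919 -0.0939  0.0431] [179.9765   0.0436 -27.1165] [[-83.5054  70.24  ]] [-0.5508  0.4982  0.1108] -0.0017619403521629638
[256.438  236.1498]
196 146
```

View pics/g.png

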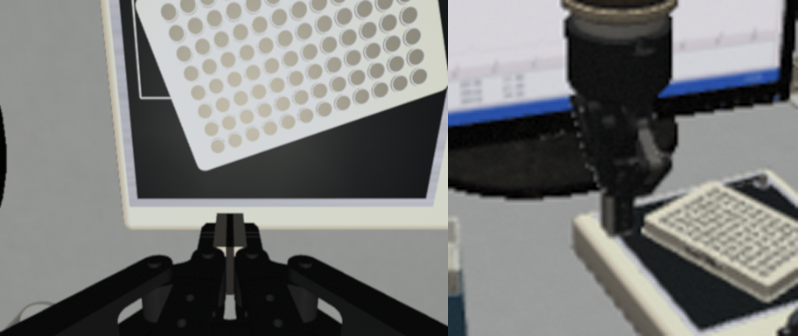

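{"method": "jog_arm", "body": {
  "steps": [0,0,4,0,0,0,8,0,0,0,9,0,0,0,9,0,5,0,9,0,10,0,9,0,14,0,9,0,18,0,9,0,22,0,9,0,25,-1,9,0,28,-3,9,0,31,-4,9,0,34,-6,9,0,37,-8,9,0,40,-10,9,0,40,-10,9,0]
}}

```text
t: 13.48
tcp_pos: [0.5328, -0.1032, 0.0343]
orientation: [-180.0, -0.0, -27.1]
wrist_force: [-0.2, -0.0, -0.0]
gripper_width: -0.001
gripper_force: 0.0
```

```bash
cat > look.py <<'E'
from h import *
import sys
S=np.load('S.npy')
s=get_state();w=eyes.get_image('wrist');c=cam('wrist',s);print(s['t'],s['tcp_pos'],inv([s['tcp_pos'][:2]],S)*1e3,s['wrist_force'])
for d in eyes.trace('well_plate','wrist')[:1]:
  q=max(cv2.findContours(d['region'].astype('uint8'),0,1)[0],key=cv2.contourArea)[:,0]
  P=inv(ray(q,.0596,c),S)*1e3;r=cv2.minAreaRect(P.astype('f4'));print(d['confidence'],r,cv2.boxPoints(r))
cv2.imwrite('pics/%s.png'%sys.argv[1],cv2.resize(w[:,:,::-1],(800,600)))
E
python3 look.py h
```

```text
13.475 [ 0.5328 -0.1032  0.0343] [[-42.8861  80.6512]] [-0.2281 -0.0037 -0.0147]
0.67 ((17.367633819580078, 48.296531677246094), (81.85761260986328, 123.63066864013672), 8.320903778076172) [[-32.0761 103.538 ]
 [-14.1846 -18.7912]
 [ 66.8113  -6.945 ]
 [ 48.9198 115.3842]]
```

{"method": "jog_arm", "body": {
  "steps": [3,-2,0,0,6,-3,0,0,9,-4,0,0,11,-5,0,0,13,-5,0,0,14.5,-5,0,0,14.5,-5,0,0]
}}

```text
t: 14.45
tcp_pos: [0.5476, -0.1055, 0.0343]
orientation: [180.0, -0.0, -27.1]
wrist_force: [0.8, 0.7, -0.1]
gripper_width: 0.002
gripper_force: 0.2
```

```bash
python3 look.py i
```

```text
14.45 [ 0.5476 -0.1055  0.0343] [[-28.6382  85.3714]] [ 0.7584  0.7473 -0.0829]
0.73 ((25.339744567871094, 53.49307632446289), (81.40360260009766, 124.15998077392578), 0.09791245311498642) [[-15.4681 115.5034]
 [-15.2559  -8.6564]
 [ 66.1476  -8.5173]
 [ 65.9354 115.6425]]
```

View pics/i.png

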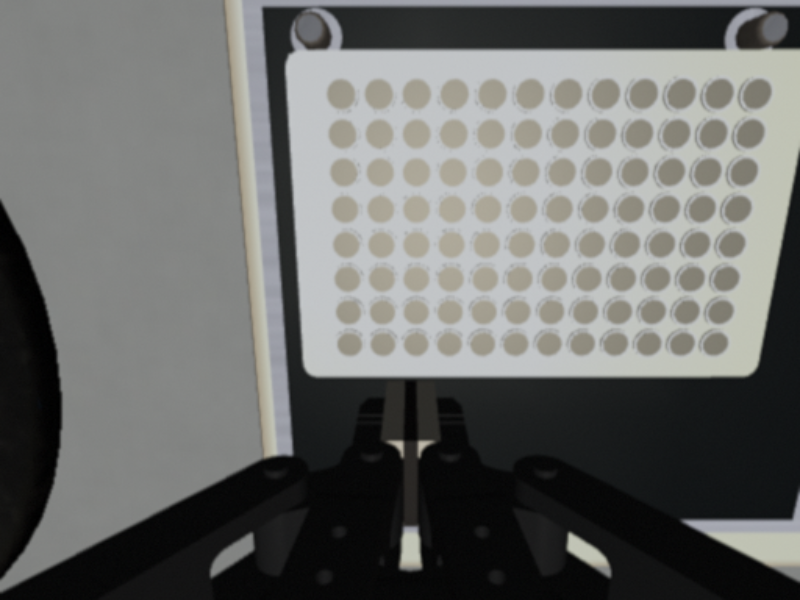

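{"method": "jog_arm", "body": {
  "steps": [1,0,0,0,2,0,0,0,3,0,0,0,3,0,0,0]
}}

```text
t: 15.05
tcp_pos: [0.5478, -0.1056, 0.034]
orientation: [180.0, 0.3, -27.1]
wrist_force: [-7.8, 3.4, 6.0]
gripper_width: 0.0
gripper_force: 4.6
```

{"method": "jog_arm", "body": {
  "steps": [-5,0,0,0,-15,0,0,0,-25,0,-10,0,-25,20,-60,0,-25,40,-110,0,-25,60,-150,0,-25,60,-150,0,-25,60,-150,0]
}}

```text
t: 16.05
tcp_pos: [0.5003, -0.1482, 0.1844]
orientation: [-180.0, -0.0, -27.1]
wrist_force: [-0.5, 1.2, 0.7]
gripper_width: -0.002
gripper_force: 0.0
```

```bash
python3 look.py j
python3 - <<'E'
from h import *
S=np.load('S.npy');s=get_state();c=cam('wrist',s)
print('pegs base px800',proj(scn(np.array([[58,-15,45],[72,-1,45],[72,110,45]])/1e3,S),c)/.64)
print('home plate top corners BR FR FL BL',proj(scn(np.array([[68,-11,59.6],[-17.5,-11,59.6],[-17.5,117,59.6],[68,117,59.6]])/1e3,S),c)/.64)
E
```

```text
16.05 [ 0.5003 -0.1482  0.1844] [[-51.2249  25.8101]] [-0.4802  1.1699  0.6777]
0.62 ((24.828575134277344, 52.925048828125), (124.6315689086914, 82.29846954345703), 89.73883056640625) [[-16.6043  -9.2025]
 [ 65.6933  -9.5777]
 [ 66.2614 115.0526]
 [-16.0362 115.4278]]
pegs base px800 [[491.2893  77.357 ]
 [464.9978  47.4557]
 [246.575   46.7911]]
home plate top corners BR FR FL BL [[488.3483  50.7819]
 [481.2741 228.0035]
 [239.2597 227.3279]
 [223.9903  49.9788]]
```

View pics/j.png

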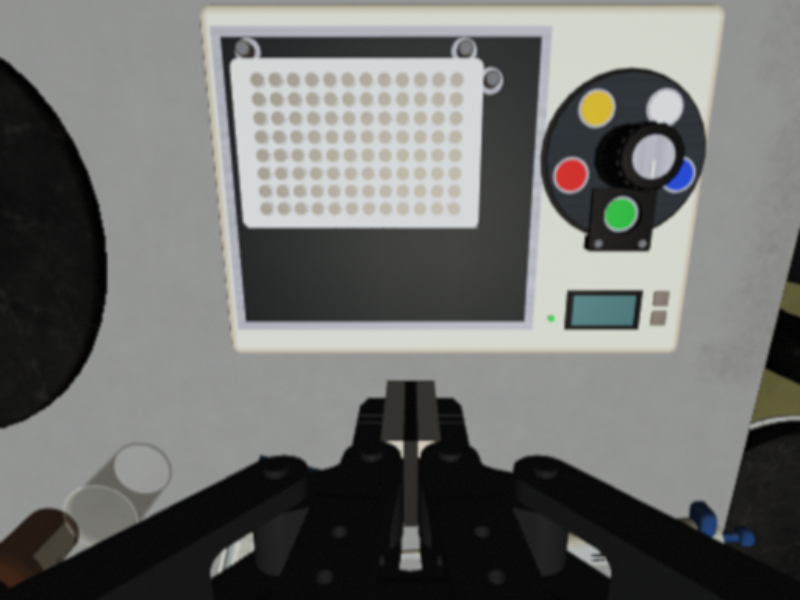

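```bash
python3 -c "
from station import order;print(order.sign_off())"
```

```text
the job is handed in; nothing more can be done
None
```

The job is handed in at about 16 s. In the last camera check the plate was square and against its pegs (centre within about 0.5 mm of home) and the green filter was centred in the window (wheel at about 0.01 rad). The first grip closed above the knob without touching it and had to be repeated lower; the sign-off gave no pass or fail result.

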